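Roll-test two drive rollers and reject the unbalanced

ROBOT

A 7-joint arm with a two-finger parallel gripper is mounted at the origin on the work surface; the furniture and walls round the work are solid. World frame = base frame: x ahead of the robot, y to its left, z up, the work surface at z = 0. Lengths are in m, angles in rad, forces in N, time in s.
With the tool pointing down it reaches from about 0.375 to 0.925 m from the base axis. Payload 3.1 kg.
Tool frame: the origin (TCP) lies between the finger pads; the fingertips stand 19 mm ahead of it and the grasp point (between the pads) is the TCP; z points along the fingers, y is the direction in which the jaws open and shut (so a half turn about z gives the same grasp; the last joint's range is limited). The gripper opens to 85 mm and grips with 20 to 120 N. Pads are 22 mm wide; open, the fingers measure 114 mm over their backs; the gripper's body (76 mm by 85 mm) begins 54 mm behind the grasp point. The pads swing forward as they close: fully open they stand 13 mm farther back than shut.
Start: joints at [1.033, 0.383, 0.044, 1.598, -0.018, 1.161, -0.05], TCP at [0.277, -0.588, 0.25] pointing down, gripper open.
Joint ranges: [-2.61, 2.61], [-0.41, 2.15], [-1.48, 1.57], [0, 2.5], [-1.57, 4.71], [0.05, 1.97], [-2.85, 2.85]. Speed limits (rad/s): [2.79, 2.79, 3.14, 3.14, 3.14, 3.14, 3.14].

INTERFACE

Orientations are given as a unit quaternion [x, y, z, w].
In Python, from bench import move_ptp, movel, move_j, move_gripper, pause, inverse_kinematics, read_camera, camera_params, MotionError, sign_off, look_for, tip_of, read_time_s, read_qpos, read_joint_vel, read_effort, read_eef_pos, read_tcp_rot, read_ft_force, read_ft_torque, read_finger_gap gives the robot as it stands. Calls block until the motion is done:
- move_ptp(position, orientation): joint-space move of the TCP to a pose.
- movel(position, orientation=None, speed=0.15): straight line of the TCP; orientation=None keeps the orientation; speed is the mean speed in m/s.
- move_j(angles): joint-space move.
- move_gripper(opening, effort=None): finger opening in m; effort is the grip in N (None keeps the last); returns when the fingers have stopped.
- pause(seconds).
- inverse_kinematics(position, orientation): joint angles nearest the present ones, or None.
- read_camera(name): name is "side" or "top" or "wrist"; returns the picture (420x560x3 uint8, red, green, blue); there is no depth.
- camera_params(name): a dict with "K" (3x3 intrinsics, pixels), "camera_from_world" (4x4, takes a point from world to camera coordinates). Camera axes: x right, y down, z forward; pixel columns grow to the right and rows downward; lengths in m; the calibration is good to about 2 mm. A picture is of the moment at which its call begins: read the wrist's pose just before it. camera_params takes no time and is no camera call; for the wrist camera it gives the pose at the moment of the call.
A pose or a line that the arm cannot do raises MotionError and nothing moves.
- sign_off(): hands the job in, once; it reports no verdict.
Trained networks look in the newest picture that a camera, given by its name, has taken for a name from the list of things; names that differ only in an ending like _2 or _b are one class to them, and where a whole thing is asked for, a point or a joint stands for the part that bears it (a point fixed in the world has none). Each returns a list of dicts, best first, with "confidence" (0 to 1); they miss things now and then, are a little off and sometimes report something else, mostly with a low value. They report only what shows in the picture. A call takes as long as a camera call. They do not tell look-alikes from the thing itself.
- look_for(camera, name): "at" ([column, row] in pixels, amid what is visible of it).
- tip_of(camera, name): "at" ([column, row] in pixels: a listed point, or the origin of a listed thing).
Readings, each from a call of its own:
- read_time_s(): time.
- read_qpos(): joint angles.
- read_joint_vel(): joint speeds.
- read_effort(): joint torques, N m.
- read_eef_pos(): TCP position.
- read_tcp_rot(): TCP orientation.
- read_ft_force(): force on the tool from outside, world axes, zero at the start.
- read_ft_torque(): the same for the moment, N m.
- read_finger_gap(): finger opening in m.
Only numpy, scipy, OpenCV 4.12 (cv2) and the standard library are available. Lean on these libraries where they do the work, as an engineer would, in place of code of your own. Each camera call takes 0.05 s, during which the arm holds its last target. There are 200 camera calls.

TASK

Test the two drive rollers on the stone plate, the blue-hubbed one first and then the orange-hubbed one: roll each on its wheels from the near end past the middle of the plate, without bearing down on it, and feel whether it runs evenly or has a heavy side that makes it rock. Roll one that runs true on to the steel stop bar and leave it lying there; put any that rocks in the red tray without dropping it. Either, both or neither may be faulty; leave the other things on the bench where they are.

Things in the scene. Friction and masses are not known exactly. Their poses are not given: they have to be found in the camera images.
- blue_roller: drive roller, lying, 0.7 kg: bare steel shaft 12 mm thick, 90 mm long along its own y; two black-tyred wheels 32 mm in diameter, 14 mm wide, blue hubs and shaft ends, middles 30 mm either side of mid-shaft, 46 mm of bare shaft between them. Origin at mid-shaft, on the axis, 16 mm above what it lies on; x and z turn as it rolls. A faulty one looks the same: its heavy side starts underneath
- orange_roller: drive roller, lying, 0.7 kg: bare steel shaft 12 mm thick, 90 mm long along its own y; two black-tyred wheels 32 mm in diameter, 14 mm wide, orange hubs and shaft ends, middles 30 mm either side of mid-shaft, 46 mm of bare shaft between them. Origin at mid-shaft, on the axis, 16 mm above what it lies on; x and z turn as it rolls. A faulty one looks the same: its heavy side starts underneath
- blue_shaft (a point): the same point as the blue-hubbed roller's origin. Either roller if true: stays where it is left at any angle; rolling it takes a steady 0.2 to 0.8 N level push on the shaft and it never runs ahead (by 0.5 N at most). One turn is 0.10 m of travel
- orange_shaft (a point): the same point as the orange-hubbed roller's origin. Either roller if faulty: on the way from its start it resists with 0.7 to 2 N in the first half turn, then pushes ahead with 1 to 3 N in the second half, and so on every turn; let go in between, it rolls to put its heavy side down. Any roller in between (pushing ahead with 0.5 to 1 N) may be sorted either way
- plate: fixed level stone plate 260 x 250 mm, 15 mm thick; origin mid-underside, z up. Rollers are rolled along its own +x. Both start near its -x end (x about -0.08) in lanes at y about +0.06 and -0.06 (either may be in either), shafts about along its y. Thin yellow lines cross it at x = -0.055 and +0.070
- plate_top (a point): middle of the plate's upper face, axes as the plate's. The steel stop bar lies across the far end, 10 mm wide and 5 mm high, its near face at x = +0.115 here, so a roller touching it has its axis at about x = +0.103
- tray: fixed red reject tray, open on top, outside 128 mm (x) by 158 mm (y), 30 mm high, walls 4 mm; origin at the middle of its underside. There is room for both rollers side by side, shafts along its x
- tray_floor (a point): middle of the tray's rubber floor, 6 mm above its underside, axes as the tray's; inside 120 mm (x) by 150 mm (y), walls rise 24 mm above this point. A roller lying on it has its axis 16 mm above this point
- printer_meter: bystander: beige hand-held meter with green keypad, 197 x 106 x 54 mm, loose, at the back right
- multimeter: bystander: grey multimeter on its back, 165 x 82 x 45 mm, loose, behind the plate
- spare_board: bystander: green circuit board, 70 x 100 x 17 mm, loose, at the back left
- beaker: bystander: clear plastic beaker, 68 mm wide, 76 mm high, loose, near left
- screwdriver: bystander: red-handled screwdriver lying, 206 mm long, loose, at the back left
Not all that is in view belongs to the job. Leave any pink or turquoise look-alike of the blue_roller alone.

How it is judged:
By the outcome, as a careful person would: the job done as asked, in the order asked, and still so for the second after the job is handed in, with the robot touching nothing.
It also fails if it takes over 70 s, if anything falls off the work surface, if the arm or the gripper's body presses on something with over 40 N, if the wrist force passes 120 N, or if a joint passes its speed limit or range.

## Working session

There is one attempt and no reset: what is moved stays moved. The work goes in short steps, each a Python script; the robot and the scene stay as the last script left them, time stands still between calls to the robot, and variables do not carry over. Pictures are saved under pics/ and viewed, about 8 in all and at most 12, crops included, and the job is handed in when it is done.

```bash
ls; mkdir -p pics; cat > h.py <<'E'
from bench import *
import numpy as np, cv2
def save(n,img): cv2.imwrite('pics/'+n+'.png',cv2.cvtColor(img,cv2.COLOR_RGB2BGR))
def ray(P,uv,z):
    K=np.array(P["K"]);T=np.array(P["camera_from_world"]);R=T[:3,:3];t=T[:3,3]
    d=R.T@np.linalg.solve(K,[uv[0],uv[1],1]);o=-R.T@t
    return o+d*(z-o[2])/d[2]
def proj(P,X):
    T=np.array(P["camera_from_world"]);c=T[:3,:3]@np.array(X)+T[:3,3];p=np.array(P["K"])@c;return p[:2]/p[2]
E
python3 - <<'E'
from h import *
a=read_camera("top");b=read_camera("side")
im=np.hstack([a,b]);save('a_top',cv2.resize(a,(800,600)));save('a_side',cv2.resize(b,(800,600)))
for c,zs in(("top",1),("side",1)):
  P=camera_params(c)
  for n,z in(("blue_roller",.031),("orange_roller",.031),("plate_top",.015),("plate",0),("tray_floor",.006),("tray",0)):
    for r in tip_of(c,n)[:3]: print(c,n,np.round(r["at"],1),round(r["confidence"],2),np.round(ray(P,r["at"],z),4))
print(read_eef_pos(),read_tcp_rot(),read_ft_force(),read_time_s())
E
```

```text
pics
top blue_roller [289.2 210. ] 0.81 [0.5    0.0181 0.031 ]
top blue_roller [172.5 318.8] 0.75 [0.2386 0.2976 0.031 ]
top orange_roller [297.  158.7] 0.85 [ 0.6296 -0.0021  0.031 ]
top orange_roller [288.8 206.6] 0.6 [0.5085 0.019  0.031 ]
top plate_top [261.6 182.9] 0.96 [0.5716 0.0868 0.015 ]
top plate [261.7 181.8] 0.79 [0.5776 0.0871 0.    ]
top tray_floor [396.2 195.7] 0.6 [ 0.5395 -0.2521  0.006 ]
top tray [393.  198.7] 0.86 [ 0.5329 -0.2452  0.    ]
side blue_roller [280. 218.] 0.64 [0.5089 0.0237 0.031 ]
side blue_roller [161.6 207.5] 0.57 [0.2148 0.2579 0.031 ]
side orange_roller [314.5 215. ] 0.42 [6.16e-01 1.00e-04 3.10e-02]
side plate_top [290.5 211.9] 0.97 [0.5819 0.0894 0.015 ]
side plate [288.4 214.7] 0.76 [0.5827 0.1039 0.    ]
side tray_floor [339.2 260.1] 0.95 [ 0.5417 -0.2484  0.006 ]
side tray [342.1 261.9] 0.79 [ 0.5498 -0.2508 -0.    ]
side tray [315.4 213.4] 0.55 [0.6676 0.0765 0.    ]
side tray [315.1 216.1] 0.16 [0.6544 0.0569 0.    ]
[ 0.27675064 -0.58816278  0.25031427] [9.75914597e-01 2.18152922e-01 2.23678661e-05 2.11616144e-05] [-0.36936905 -0.5941465  -0.19981601] 0.7
```

View pics/a_top.png

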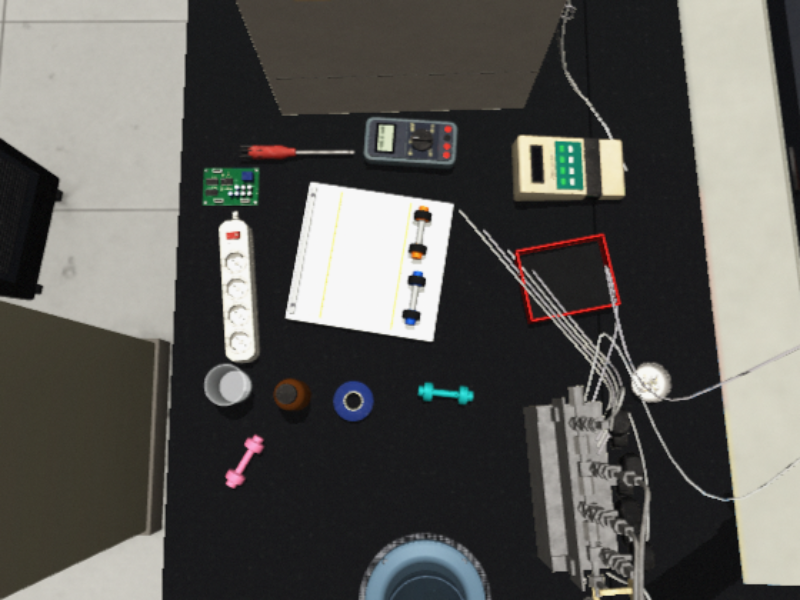

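View pics/a_side.png

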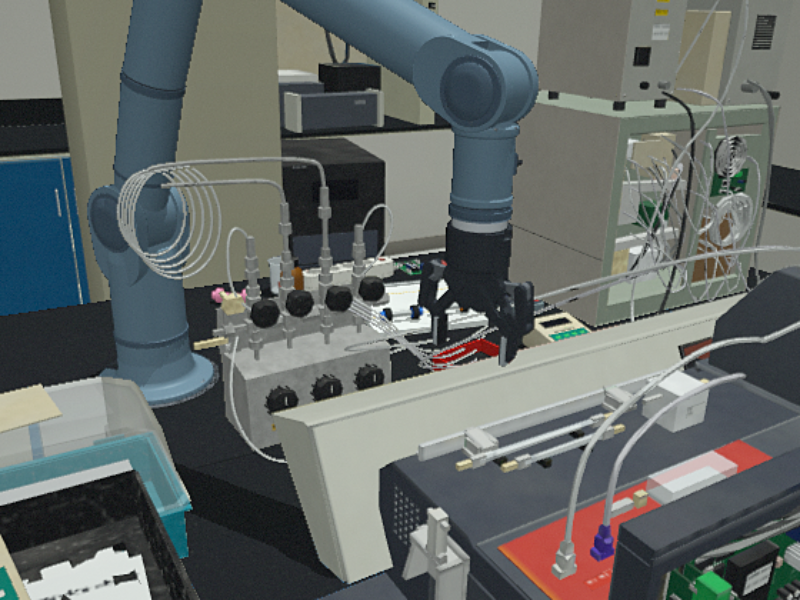

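The top view shows:
- the plate, with its stop bar on the left at about (300,250)
- the orange roller at (420,233) and the blue roller at (413,298) on the plate
- the tray at (568,278)
- look-alikes off the plate: turquoise at (445,393) and pink at (243,461)

The blue roller is the one with black tyres and blue hubs, lying on the plate. Next I'll raise the arm, move over the plate and check from close by.

```bash
python3 - <<'E'
from h import *
a=read_camera("top");P=camera_params("top")
def quad(m,z):
    n,l,s,c=cv2.connectedComponentsWithStats(m); 
    return l,s,c
w=(a.min(2)>225).astype(np.uint8); w[250:]=0;w=cv2.morphologyEx(w,cv2.MORPH_OPEN,np.ones((3,3)))
cs=max(cv2.findContours(w,0,2)[0],key=cv2.contourArea);R=cv2.boxPoints(cv2.minAreaRect(cs));X=np.array([ray(P,p,.015) for p in R]);print("plate",X.round(4),X.mean(0))
r=((a[...,0]>150)&(a[...,1]<80)&(a[...,2]<80)).astype(np.uint8);r[:, :340]=0
pts=cv2.findNonZero(r);R=cv2.boxPoints(cv2.minAreaRect(pts));X=np.array([ray(P,p,.03) for p in R]);print("tray",X.round(4),X.mean(0))
T=np.array(P["camera_from_world"]);print("cam",-T[:3,:3].T@T[:3,3])
movel([.277,-.588,.36])
psi=0.0
move_ptp([.55,0.06,.36],[1,0,0,0])
print(read_qpos().round(2) if hasattr(read_qpos(),'round') else read_qpos(),read_ft_force(),read_time_s())
b=read_camera("wrist");save('b_wrist',cv2.resize(b,(800,600)))
P=camera_params("wrist")
for n,z in(("blue_roller",.031),("orange_roller",.031),("plate_top",.015),("tray_floor",.006)):
    for q in tip_of("wrist",n)[:3]: print(n,np.round(q["at"],1),round(q["confidence"],2),np.round(ray(P,q["at"],z),4))
print(read_time_s())
E
```

```text
plate [[ 0.471   0.2388  0.015 ]
 [ 0.7177  0.2063  0.015 ]
 [ 0.6756 -0.0528  0.015 ]
 [ 0.4313 -0.0131  0.015 ]] [0.57388963 0.09483007 0.015     ]
tray [[ 0.5874 -0.1595  0.03  ]
 [ 0.6194 -0.3192  0.03  ]
 [ 0.4927 -0.3381  0.03  ]
 [ 0.4617 -0.1808  0.03  ]] [ 0.5403009 -0.249404   0.03     ]
cam [0.31376666 0.03866981 1.24836654]
[ 0.38  0.17 -0.62  1.67  0.1   1.34 -1.84] [0.36790272 0.0526136  0.03746536] 4.125
blue_roller [336.  278.8] 0.87 [ 0.3546 -0.0376  0.031 ]
blue_roller [307.9 193.5] 0.58 [0.5086 0.0154 0.031 ]
plate_top [257.6 151.9] 0.57 [0.5719 0.0944 0.015 ]
tray_floor [470.2 172.1] 0.67 [ 0.5373 -0.2507  0.006 ]
tray_floor [467.1 167.5] 0.2 [ 0.5448 -0.2441  0.006 ]
4.375
```

View pics/b_wrist.png

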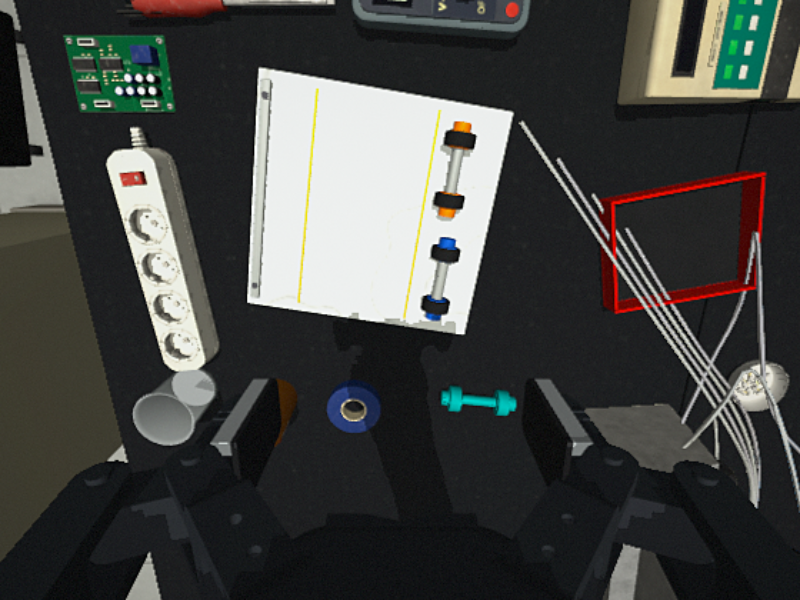

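```bash
python3 - <<'E'
from h import *
A=camera_params("top");B=camera_params("wrist")
M=lambda P:np.array(P["K"])@np.array(P["camera_from_world"])[:3]
a=np.array([[460,210],[487,232],[512,252],[533,272],[607,267],[437,300-0],[517,250],[604,235]],float)*.7
b=np.array([[520,123],[558,160],[593,197],[628,230],[756,235],[0,0],[603,200],[764,174]],float)*.7
X=cv2.triangulatePoints(M(A),M(B),a.T,b.T);X=(X[:3]/X[3]).T;print(X.round(3))
img=read_camera("wrist")
# hub colours -> roller axes at z=.031
hsv=cv2.cvtColor(img,cv2.COLOR_RGB2HSV)
for n,lo,hi in(("blue",(105,150,80),(130,255,255)),("orange",(8,180,120),(20,255,255))):
    m=cv2.inRange(hsv,lo,hi);k,l,s,c=cv2.connectedComponentsWithStats(m)
    for i in range(1,k):
        if s[i,4]>8: print(n,s[i,4],c[i].round(1),ray(B,c[i],.033).round(4))
E
```

```text
[[ 0.668 -0.068 -0.001]
 [ 0.631 -0.117 -0.015]
 [ 0.592 -0.16  -0.008]
 [ 0.554 -0.195  0.006]
 [ 0.555 -0.316  0.038]
 [ 0.461 -0.006  0.653]
 [ 0.591 -0.166  0.008]
 [ 0.616 -0.317  0.026]]
blue 113 [99.5 37.2] [0.7269 0.3029 0.033 ]
blue 90 [313.4 170.1] [0.5462 0.0089 0.033 ]
blue 30 [305.4 209.6] [0.4824 0.0196 0.033 ]
blue 41 [303.4 221.1] [0.4627 0.0225 0.033 ]
blue 430 [241.7 286.4] [0.3408 0.1278 0.033 ]
orange 75 [324.   88.4] [ 0.6625 -0.0022  0.033 ]
orange 62 [313.1 148.1] [0.5794 0.0105 0.033 ]
```

The tubes by the tray lie near bench level and cross its near-left corner, so I'll keep clear of that corner. Next I'll go over the blue roller for a close look.

```bash
cat >> h.py <<'E'
psi=-0.161; EX=np.array([.160,.987,0]);EX/=np.linalg.norm(EX);EY=np.array([-EX[1],EX[0],0]);C=np.array([.573,.0945,0])
Q=[float(np.cos(psi/2)),float(np.sin(psi/2)),0,0]
def PL(x,y,z): return list(C+x*EX+y*EY+np.array([0,0,z]))
def toP(X): d=np.array(X)-C; return np.array([d@EX,d@EY,X[2]])
E
python3 - <<'E'
from h import *
move_ptp(PL(-.086,.055,.15),Q)
b=read_camera("wrist");B=camera_params("wrist");save('c_wrist',cv2.resize(b,(800,600)))
for n in("blue_roller",):
    for q in tip_of("wrist",n)[:3]: print(n,np.round(q["at"],1),round(q["confidence"],2),toP(ray(B,q["at"],.031)).round(4))
print("tcp px",proj(B,PL(-.086,.055,.031)),"yellow",proj(B,PL(-.055,.055,.015)),proj(B,PL(-.055,-.055,.015)))
print(read_ft_force(),read_time_s(),read_finger_gap())
E
```

```text
blue_roller [284.3 210.6] 0.6 [-0.0881  0.0528  0.031 ]
blue_roller [354.3 338.6] 0.58 [-0.1595  0.189   0.031 ]
tcp px [281.86073228 213.03194979] yellow [248.32095838 207.48915994] [243.76079813  78.11466481]
[ 0.26221781 -0.09637225 -0.06162714] 5.4083 0.08557249063593438
```

View pics/c_wrist.png

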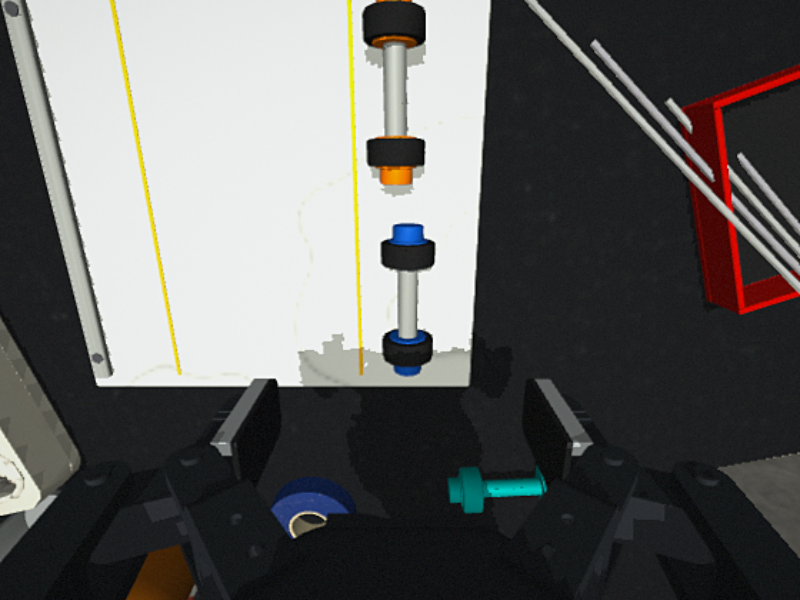

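The blue roller is at (408,300) in the 800×600 picture, with its shaft along the plate's y and centred between the jaws. I'll cage the shaft loosely between the pads and roll it in small steps, reading the force at each.

```bash
cat >> h.py <<'E'
def F(n=5,dt=.02):
    s=[]
    for _ in range(n): s.append(np.array(read_ft_force())); pause(dt)
    return np.mean(s,0)
def cage(x,y,z=.039,gap=.019):
    move_gripper(.042,20); movel(PL(x,y,.062),Q,speed=.15); movel(PL(x,y,z),Q,speed=.06)
    f0=F(8); move_gripper(gap,20); f1=F(4); print("closed",(f1-f0).round(2),read_finger_gap(),read_time_s()); return f0
def roll(x0,x1,y,f0,step=.005,z=.039,sp=.04):
    out=[]
    for x in np.arange(x0+step,x1+1e-6,step):
        movel(PL(x,y,z),Q,speed=sp); f=F(4)-f0; out.append((x,-f@EX,-f@EY,f[2]))
        print(round(1000*x),"push %.2f side %.2f z %.2f"%out[-1][1:])
        if abs(f[2])>4: print("STOP z"); break
    print(read_time_s()); return out
E
python3 - <<'E'
from h import *
f0=cage(-.088,.054); np.save('f0.npy',f0); roll(-.088,-.063,.054,f0)
b=read_camera("wrist");save('d_wrist',cv2.resize(b[120:330,140:420],(800,600)))
E
```

```text
closed [-0.14 -0.38 -0.01] 0.019159813732277233 7.725
-83 push 0.64 side -0.26 z -0.19
-78 push 0.91 side -0.35 z 0.04
-73 push 1.71 side 0.15 z 1.05
-68 push 2.53 side 0.39 z 1.39
-63 push 2.38 side -0.29 z 1.45
9.4333
```

View pics/d_wrist.png

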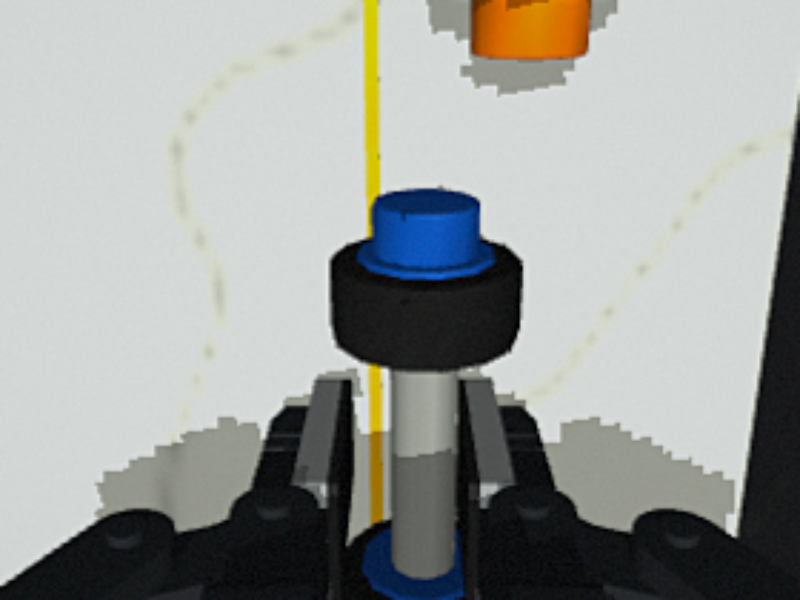

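Rolling works: the shaft sits between the pads, and the push is rising to about 2.5 N. I'll continue through a full turn.

```bash
python3 - <<'E'
from h import *
f0=np.load('f0.npy'); roll(-.063,.022,.054,f0)
b=read_camera("wrist");save('e_wrist',cv2.resize(b,(800,600)))
E
```

```text
-58 push 2.56 side -0.01 z 1.39
-53 push 2.14 side 0.39 z 1.39
-48 push 1.81 side 0.22 z 1.06
-43 push 0.90 side 0.08 z 0.39
-38 push 0.48 side -0.11 z 0.07
-33 push 0.16 side -0.43 z -0.03
-28 push -0.95 side -0.46 z 0.19
-23 push -1.62 side -0.78 z 0.66
-18 push -1.47 side -0.39 z 1.37
-13 push -1.76 side 0.23 z 0.97
-8 push -0.91 side -0.30 z 0.82
-3 push -0.81 side -0.19 z 0.87
2 push -0.12 side -0.49 z 0.16
7 push 0.39 side 0.32 z 0.23
12 push 0.72 side -0.14 z 0.20
17 push 1.12 side -0.02 z -0.09
22 push 1.28 side 0.08 z 0.16
15.2917
```

The blue roller is clearly faulty: it resists with up to 2.5 N, then pushes ahead with up to 1.8 N. I'll let it settle heavy side down, grip it, and carry it over the tray.

```bash
cat >> h.py <<'E'
TX=np.array([np.cos(.18),np.sin(.18),0]);TY=np.array([-TX[1],TX[0],0]);TC=np.array([.540,-.2495,0])
QT=[float(np.cos(.09)),float(np.sin(.09)),0,0]
def TR(x,y,z): return list(TC+x*TX+y*TY+np.array([0,0,z]))
def toT(X): d=np.array(X)-TC; return np.array([d@TX,d@TY,X[2]])
E
python3 - <<'E'
from h import *
f0=np.load('f0.npy'); movel(PL(.014,.054,.039),Q,speed=.04); pause(.3); print((F(4)-f0).round(2))
move_gripper(.0,40); print("gap",read_finger_gap(),(F(4)-f0).round(2))
movel(PL(.014,.054,.045),Q,speed=.03); print((F(4)-f0).round(2))
movel(PL(.014,.054,.16),Q,speed=.15); move_ptp(TR(0,-.03,.17),QT); print("held",(F(6)-f0).round(2),read_finger_gap(),read_time_s())
b=read_camera("wrist");B=camera_params("wrist");save('f_wrist',cv2.resize(b,(800,600)))
print("tray corners px",[(proj(B,TR(x,y,.03))/.7).round() for x in(.064,-.064) for y in(.079,-.079)])
print("target px", (proj(B,TR(0,-.03,.022))/.7).round(), (proj(B,TR(0.045,-.03,.022))/.7).round())
E
```

```text
[-0.06 -0.19  0.39]
gap 0.010608753860831464 [-0.43 -1.08  1.83]
[-0.1  -0.26 -7.22]
held [ 0.17  0.13 -6.75] 0.01045274199534259 19.2583
tray corners px [array([225., 191.]), array([486., 192.]), array([248., 379.]), array([474., 380.])]
target px [404. 289.] [405. 221.]
```

View pics/f_wrist.png

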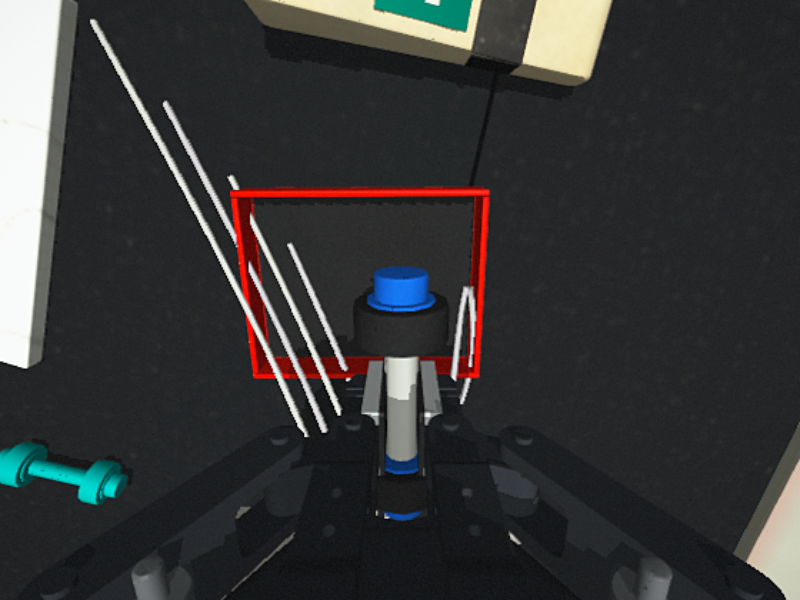

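The blue roller is held level and the tray is where I predicted, with its corners at (232,192), (488,190), (255,376) and (478,376). The lane is clear between the tubes on the left and the wire on the right, so I'll lower it.

```bash
python3 - <<'E'
from h import *
movel(TR(0,-.03,.06),QT,speed=.12); f1=F(5); movel(TR(0,-.03,.034),QT,speed=.06)
z=.034
while z>.0275:
    f=F(3)-f1; print(round(z,4),f.round(2))
    if f[2]>1.5 or np.hypot(*f[:2])>6: break
    z-=.001; movel(TR(0,-.03,z),QT,speed=.02)
move_gripper(.024,20); pause(.3)
movel(TR(0,-.03,z+.03),QT,speed=.08); movel(TR(0,-.03,.17),QT,speed=.2)
print("after",F(3).round(2),read_time_s())
b=read_camera("wrist");save('g_wrist',cv2.resize(b,(800,600)))
B=camera_params("wrist")
for q in tip_of("wrist","blue_roller")[:2]: print(np.round(np.array(q["at"])/.7),q["confidence"],toT(ray(B,q["at"],.022)))
move_gripper(.042,20)
move_ptp(PL(-.083,-.060,.15),Q)
b=read_camera("wrist");B=camera_params("wrist");save('h_wrist',cv2.resize(b,(800,600)))
for q in tip_of("wrist","orange_roller")[:3]: print(np.round(q["at"],1),round(q["confidence"],2),toP(ray(B,q["at"],.031)).round(4))
print("tcp px",(proj(B,PL(-.083,-.060,.031))/.7).round(),"yellow",(proj(B,PL(-.055,-.06,.015))/.7).round(),read_time_s())
save('gh',np.vstack([cv2.resize(cv2.imread('pics/%s_wrist.png'%k)[:400][...,::-1],(600,300)) for k in 'gh']))
E
```

```text
0.034 [-0.71  0.46  0.11]
0.033 [-1.05  0.29 -0.08]
0.032 [-0.52 -0.02 -0.03]
0.031 [-0.81  0.35  0.33]
0.03 [-1.12  0.19  2.52]
after [-0.69  0.12 -0.52] 24.15
[406. 282.] 0.74 [ 0.00181414 -0.03269968  0.022     ]
[ 59. 470.] 0.57 [-0.14999742  0.23621826  0.022     ]
[274.2 210.8] 0.83 [-0.0809 -0.0604  0.031 ]
tcp px [395. 302.] yellow [352. 294.] 25.7917
```

View pics/gh.png

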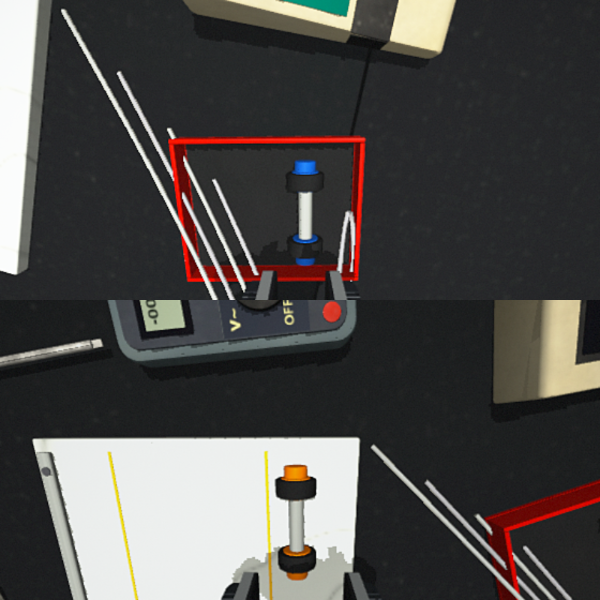

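The blue roller is lying in the tray at (305,215). The orange one is at (296,525) on the plate and aligned with the jaws. I'll test orange the same way.

```bash
python3 - <<'E'
from h import *
f0=cage(-.082,-.060); np.save('f0o.npy',f0); roll(-.082,.023,-.060,f0)
E
```

```text
closed [ 0.02 -0.08 -0.1 ] 0.018709369112783317 27.825
-77 push -0.32 side -0.04 z -0.42
-72 push -0.21 side -0.23 z -0.21
-67 push -0.20 side 0.17 z -0.28
-62 push -0.10 side -0.61 z -0.15
-57 push -0.03 side -0.16 z -0.33
-52 push -0.34 side 0.11 z -0.39
-47 push -0.23 side -0.15 z -0.62
-42 push 0.06 side 0.10 z -0.22
-37 push 0.15 side -0.21 z -0.51
-32 push 0.40 side 0.01 z -0.41
-27 push -0.13 side 0.35 z -0.23
-22 push -0.53 side 0.36 z -0.69
-17 push 0.03 side -0.16 z 0.02
-12 push -0.20 side 0.36 z -0.43
-7 push 0.38 side 0.21 z -0.13
-2 push 0.03 side 0.35 z -0.30
3 push -0.51 side 0.04 z -0.53
8 push 0.21 side 0.31 z -0.68
13 push 0.34 side 0.35 z 0.06
18 push 0.33 side -0.42 z -0.45
23 push 0.21 side 0.28 z -0.42
35.0
```

Orange shows no swing (−0.5 to +0.4 N, which is sensor noise). I'll confirm it moved with the fingers, then roll it on with the tips raised enough to clear the bar.

```bash
python3 - <<'E'
from h import *
f0=np.load('f0o.npy'); b=read_camera("wrist");B=camera_params("wrist");save('i_wrist',cv2.resize(b[120:330,140:420],(800,600)))
for q in tip_of("wrist","orange_roller")[:3]: print(np.round(q["at"],1),round(q["confidence"],2),toP(ray(B,q["at"],.031)).round(4))
Z=.045
movel(PL(.023,-.060,Z),Q,speed=.03); print((F(4)-f0).round(2))
movel(PL(.090,-.060,Z),Q,speed=.04); print(((F(4)-f0)@EX).round(2))
x=.090
while x<.113:
    x+=.002; movel(PL(x,-.060,Z),Q,speed=.03); f=F(5)-f0; print(round(x,3),(-f@EX).round(2),f[2].round(2))
    if -f@EX>2: break
    if abs(f[2])>4: print("z!");break
print(read_time_s())
b=read_camera("wrist");save('j_wrist',cv2.resize(b[120:330,140:420],(800,600)))
save('ij',np.hstack([cv2.resize(cv2.imread('pics/%s_wrist.png'%k)[...,::-1],(400,300)) for k in 'ij']))
E
```

```text
[287.9 276.4] 0.55 [ 0.0193 -0.0618  0.031 ]
[ 0.13 -0.29  0.23]
-0.11
0.092 0.4 -0.32
0.094 0.18 0.23
0.096 0.46 0.05
0.098 0.11 0.44
0.1 0.09 0.02
0.102 0.48 -0.01
0.104 0.09 -0.11
0.106 1.67 1.01
0.108 4.99 2.87
40.4083
```

View pics/ij.png

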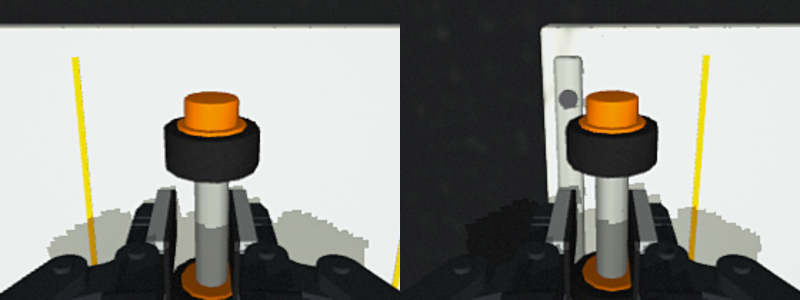

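The roller moved with the jaws and is now against the bar at (570,150) with a firm contact force. I'll back off to centre the gap, open a little, lift clear and check.

```bash
python3 - <<'E'
from h import *
f0=np.load('f0o.npy')
movel(PL(.1045,-.060,.045),Q,speed=.02); print((F(4)-f0).round(2))
move_gripper(.03,20); movel(PL(.1045,-.060,.075),Q,speed=.05); movel(PL(.09,-.03,.20),Q,speed=.15); pause(.5)
a=read_camera("wrist");B=camera_params("wrist")
for q in tip_of("wrist","orange_roller")[:2]: print(np.round(q["at"],1),round(q["confidence"],2),toP(ray(B,q["at"],.031)).round(4))
pause(1.0); t=read_camera("wrist"); print("change",np.abs(a.astype(int)-t).mean())
save('k1',a); u=read_camera("top"); save('k2',cv2.resize(u[90:300,180:460],(560,420)))
save('k',np.vstack([cv2.resize(a,(400,300)),cv2.resize(u[90:300,180:460],(400,300))]))
for n in("blue_roller","orange_roller"):
  for q in tip_of("top",n)[:2]: print(n,np.round(q["at"]),q["confidence"],ray(camera_params("top"),q["at"],.026).round(3))
print(read_time_s())
E
```

```text
[ 0.06 -1.21 -0.4 ]
[277.2 167.8] 0.74 [ 0.0932 -0.0581  0.031 ]
change 2.651169217687075
blue_roller [411. 192.] 0.65 [ 0.544 -0.283  0.026]
blue_roller [173. 321.] 0.56 [0.234 0.298 0.026]
44.675
```

View pics/k.png

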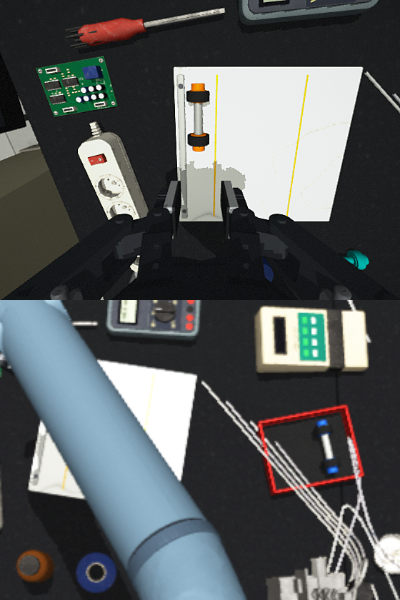

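The top view confirms blue in the tray. Orange looks a few mm short of the bar, though (network says x≈0.093), so I'll measure it closer.

```bash
python3 - <<'E'
from h import *
move_gripper(.042,20); move_ptp(PL(.095,-.045,.13),Q)
def hubs():
    a=read_camera("wrist");B=camera_params("wrist");m=cv2.inRange(cv2.cvtColor(a,cv2.COLOR_RGB2HSV),(8,180,100),(22,255,255));k,l,s,c=cv2.connectedComponentsWithStats(m)
    print([(s[i,4],c[i].round(1),toP(ray(B,c[i],.033)).round(4)) for i in range(1,k) if s[i,4]>20]); return a,B
a,B=hubs(); pause(.7); a,B=hubs()
for y in(-.03,-.09): print("face top px",((proj(B,PL(.115,y,.020))-[140,60])*800/280).round(),"line .070",((proj(B,PL(.07,y,.015))-[140,60])*800/280).round(),"axis .103",((proj(B,PL(.103,y,.031))-[140,60])*800/280).round())
save('l',cv2.resize(a[60:270,140:420],(800,600)));print(read_time_s())
E
```

```text
[(np.int32(382), array([281.1, 144.8]), array([ 0.0947, -0.1029,  0.033 ])), (np.int32(153), array([281.7, 227.3]), array([ 0.0943, -0.0379,  0.033 ])), (np.int32(222), array([309.1, 291.4]), array([0.0705, 0.0216, 0.033 ])), (np.int32(122), array([282. , 252.2]), array([ 0.094 , -0.0159,  0.033 ]))]
[(np.int32(371), array([282.2, 146.5]), array([ 0.0935, -0.1016,  0.033 ])), (np.int32(151), array([282.4, 228.4]), array([ 0.0932, -0.0372,  0.033 ])), (np.int32(224), array([309.8, 292.5]), array([0.0695, 0.0224, 0.033 ])), (np.int32(118), array([282.8, 252.9]), array([ 0.0929, -0.0154,  0.033 ]))]
face top px [333. 487.] line .070 [483. 481.] axis .103 [373. 502.]
face top px [328. 285.] line .070 [490. 282.] axis .103 [370. 291.]
46.1417
```

View pics/l.png

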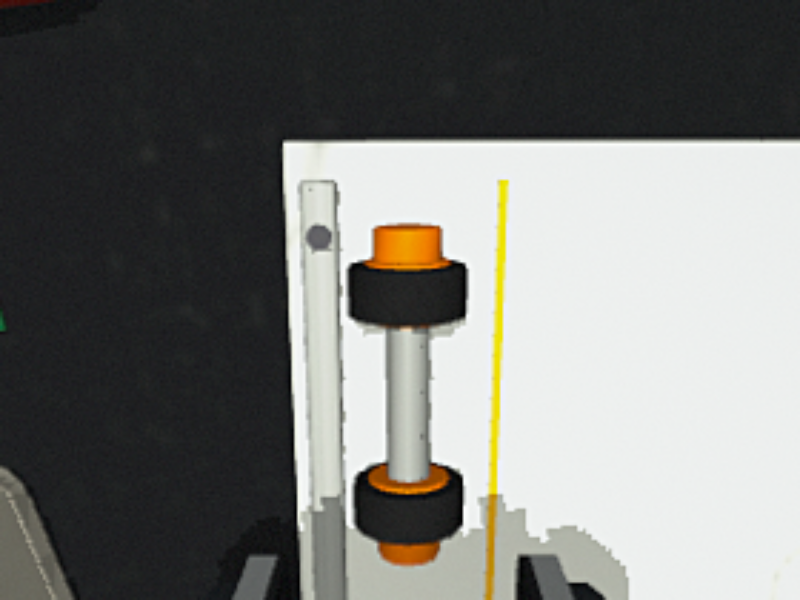

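The roller isn't moving, but its axis is at about column 408 where touching would be about 380, so it lies about 8 mm short of the bar. It sprang back when released under load. I'll push it again, stop at light contact, and unload slowly before opening.

```bash
python3 - <<'E'
from h import *
y=-.060;Z=.045
f0=cage(.0945,y,z=Z)
movel(PL(.1035,y,Z),Q,speed=.03); x=.1035
def hx():
    a=read_camera("wrist");B=camera_params("wrist");m=cv2.inRange(cv2.cvtColor(a,cv2.COLOR_RGB2HSV),(8,180,100),(22,255,255));k,l,s,c=cv2.connectedComponentsWithStats(m)
    return [(int(s[i,4]),*toP(ray(B,c[i],.033))[:2].round(4)) for i in range(1,k) if s[i,4]>30]
while x<.109:
    p=-(F(6)-f0)@EX; print(round(x,4),p.round(2))
    if p>.9: break
    x+=.0007; movel(PL(x,y,Z),Q,speed=.02)
print(hx())
for d in(.0007,.0014,.0021,.0028,.0035):
    movel(PL(x-d,y,Z),Q,speed=.01); pause(.1); print(d,(-(F(5)-f0)@EX).round(2))
print(hx()); move_gripper(.03,20); pause(.2); print("open",hx())
movel(PL(x-.0035,y,.075),Q,speed=.05); print("up",hx(),read_time_s())
movel(PL(.095,-.045,.13),Q,speed=.15); pause(.3); print(hx())
a=read_camera("wrist"); save('m',cv2.resize(a[60:270,140:420],(800,600)));print(read_time_s())
E
```

```text
closed [ 0.04  0.06 -0.05] 0.018843698997850076 47.9583
0.1035 0.17
0.1042 0.76
0.1049 0.93
[(1094, np.float64(0.101), np.float64(-0.1017)), (118, np.float64(0.0717), np.float64(-0.0564)), (381, np.float64(0.1033), np.float64(-0.0362)), (84, np.float64(0.1004), np.float64(-0.011))]
0.0007 0.71
0.0014 0.06
0.0021 0.32
0.0028 0.49
0.0035 0.13
[(1075, np.float64(0.0975), np.float64(-0.1017)), (86, np.float64(0.0713), np.float64(-0.0575)), (383, np.float64(0.0999), np.float64(-0.0363)), (83, np.float64(0.0969), np.float64(-0.0111))]
open [(1098, np.float64(0.0926), np.float64(-0.1017)), (413, np.float64(0.0941), np.float64(-0.0365)), (85, np.float64(0.092), np.float64(-0.0111))]
up [(709, np.float64(0.0924), np.float64(-0.1016)), (279, np.float64(0.0933), np.float64(-0.0369)), (104, np.float64(0.092), np.float64(-0.0128))] 52.7917
[(379, np.float64(0.0927), np.float64(-0.1018)), (152, np.float64(0.0923), np.float64(-0.0373)), (120, np.float64(0.0922), np.float64(-0.0153)), (105, np.float64(0.0696), np.float64(0.0586))]
53.725
```

View pics/m.png

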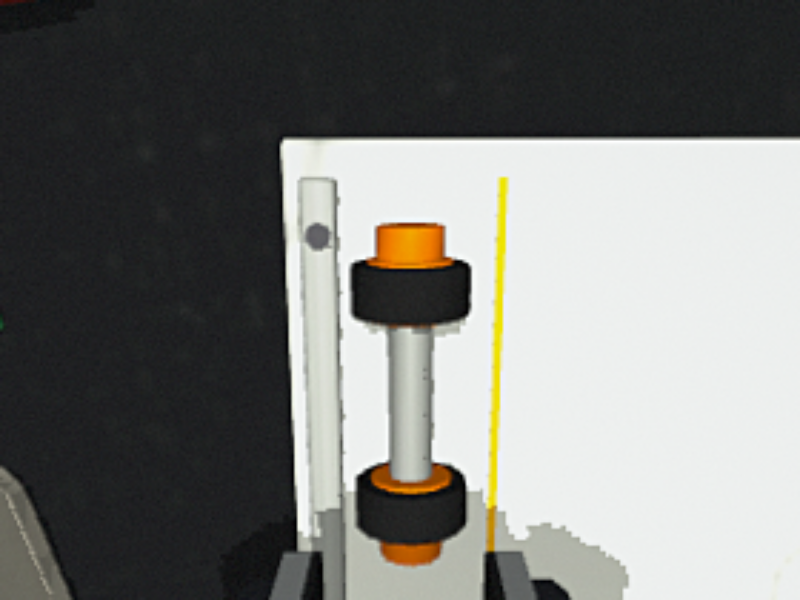

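It crept back again to the same place (axis ≈0.0925), so it has a small preferred angle below the force noise. It is at rest there, so I'll grip the shaft where it lies, carry it the last 9 mm flat against the bar without turning it, and release evenly.

```bash
python3 - <<'E'
from h import *
y=-.060;Z=.045
def hx():
    a=read_camera("wrist");B=camera_params("wrist");m=cv2.inRange(cv2.cvtColor(a,cv2.COLOR_RGB2HSV),(8,180,100),(22,255,255));k,l,s,c=cv2.connectedComponentsWithStats(m)
    return [(int(s[i,4]),*toP(ray(B,c[i],.033))[:2].round(4)) for i in range(1,k) if s[i,4]>60]
movel(PL(.0925,y,.075),Q,speed=.15); movel(PL(.0925,y,Z),Q,speed=.06)
move_gripper(0,25); movel(PL(.0925,y,Z+.0006),Q,speed=.02); f1=F(4); movel(PL(.1005,y,Z+.0006),Q,speed=.04); movel(PL(.1005,y,Z),Q,speed=.02)
x=.1005; f1=F(4)
while x<.105:
    x+=.0005; movel(PL(x,y,Z),Q,speed=.02); f=F(3)-f1; print(round(x,4),(-f@EX).round(2),f[2].round(2))
    if -f@EX>2.0: break
print(hx()); move_gripper(.024,20); pause(.15); print("open",hx(),read_time_s())
movel(PL(x,y,.075),Q,speed=.06); movel(PL(.095,-.045,.13),Q,speed=.15); print(hx()); pause(.3); print(hx())
a=read_camera("wrist"); save('n',cv2.resize(a[60:270,140:420],(800,600)));print(read_time_s())
E
```

```text
0.101 0.96 1.31
0.1015 1.4 0.94
0.102 2.07 1.42
[(1085, np.float64(0.0964), np.float64(-0.1017)), (102, np.float64(0.0709), np.float64(-0.0578)), (204, np.float64(0.097), np.float64(-0.0342)), (80, np.float64(0.0966), np.float64(-0.0111))]
open [(1100, np.float64(0.0967), np.float64(-0.1019)), (75, np.float64(0.0713), np.float64(-0.058)), (424, np.float64(0.0988), np.float64(-0.0367)), (87, np.float64(0.0974), np.float64(-0.0112))] 57.6167
[(378, np.float64(0.0964), np.float64(-0.1012)), (154, np.float64(0.0967), np.float64(-0.0372)), (121, np.float64(0.0971), np.float64(-0.0153))]
[(382, np.float64(0.0971), np.float64(-0.1019)), (156, np.float64(0.0975), np.float64(-0.0373)), (123, np.float64(0.0975), np.float64(-0.0154))]
59.25
```

View pics/n.png

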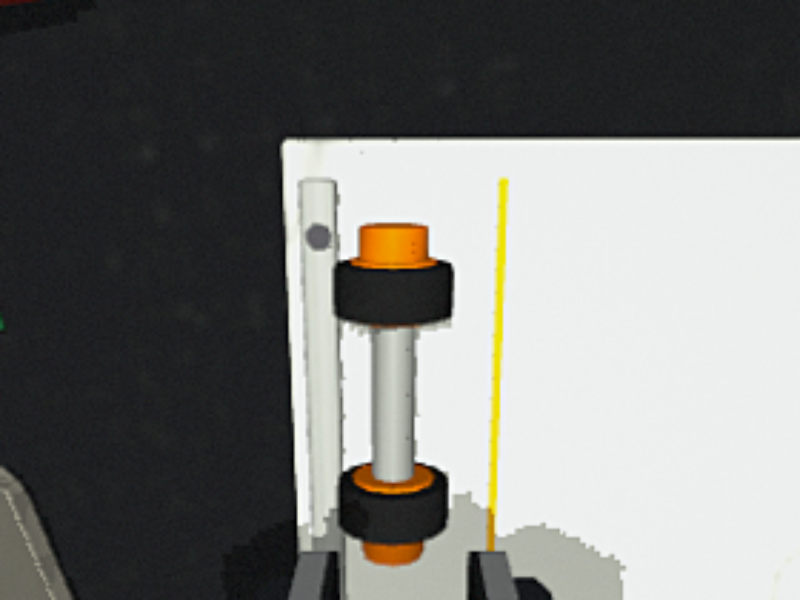

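The orange roller is now at column 393, where touching would be about 381. Its axis is about 3 mm short of contact and it is stable after release. It is close against the bar and not creeping, and with 59 s used another nudge would risk more than it gains. Handing in.

```bash
python3 -c "
from h import *
sign_off(); print(read_time_s())"
```

```text
the job is handed in; nothing more can be done
the job is handed in; nothing more can be done
```

I tested both rollers, blue first. Blue is faulty and is in the red tray; orange runs true and lies at the stop bar, about 3 mm short of touching it. I handed the job in at about 59 s.

- **Blue roller:** over one full turn it resisted with up to 2.5 N, then pushed ahead with up to 1.8 N. I set it down gently in the tray (about 2.5 N at contact), and the later top picture shows it still lying there.
- **Orange roller:** there was no swing over a full turn; readings stayed within about ±0.5 N, close to sensor noise. I rolled it on until it met the bar.

**What did not go cleanly with orange:**
- **First push:** it reached 5 N against the bar before I stopped.
- **Rolled back:** it moved back about 8 mm from the bar after each of two pushes, to about the same spot. I did not find out why. It may be a slight preferred angle too small for the force readings.
- **Last few millimetres:** I gripped the shaft, moved it towards the bar without rolling it, and released it.
- **Final check:** the last picture puts its axis about 3 mm short of contact. It was not creeping, and the fingers were clear of everything. The camera and arm positions disagreed by up to about 5 mm there, so the gap is approximate.

I did not reach for any of the other things on the bench, and they looked undisturbed where they showed in the pictures.

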